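# Tare the empty bowl before counting anchors

### The job

We count the brass sink anchors by weight. Set the empty steel bowl down upright in the middle of the scale's pan (do not drop it) and let go of it; only then press the round tare button right down and let it come back up. Leave the bowl that is full of anchors where it stands.

Things in the scene. Friction and masses are not known exactly. Their poses are not given: they have to be found in the camera images.
- bowl: the empty bowl: plain steel, round, 64 mm across, 50 mm high, wall 3 mm, its side upright from 20 mm to 50 mm above its underside, narrowing to a 44 mm foot; about 120 g, loose on the bench. Origin: centre of its underside; z up out of its mouth. It can be gripped across its outside from above.
- full_bowl: an identical steel bowl heaped with brass anchors, about 600 g, to be left alone. It may stand on either side of the empty one. Origin: centre of its underside.
- pan_center (a point): centre of the top face of the scale's round steel pan, 130 mm across, flat, 58 mm above the bench, clear at the start. z up; x points to the back of the scale, away from its display and button. The scale is a grey box, 200 mm deep by 170 mm wide, that does not move.
- tare_top (a point): centre of the top of the tare button: the only raised round button, 26 mm across, in a black housing at the front of the scale on the side towards the robot, at the right-hand end as the robot sees it, the display being at the left (from the pan's centre 95 mm to the front and 55 mm to its -y side, about 58 mm above the bench when up). It is pressed straight down.
- tare (a joint): travel of the tare button in m: 0 is up, 0.006 is fully down. A spring brings it back up; fully down takes about 4 N, and it starts to move at about 1.2 N.
Things that resemble listed ones, but are neither listed nor needed, are in the scene too. What is shaped like the bowl but green or purple is not meant.

How it is judged:
By the outcome, as a careful person would: the job done as asked, in the order asked, and still so for the second after the job is handed in, with the robot touching nothing.
It also fails if it takes over 43 s, if anything falls off the work surface, if the arm or the gripper's body presses on something with over 40 N, if the wrist force passes 120 N, or if a joint passes its speed limit or range.

### The arm

A 6-joint arm with a two-finger parallel gripper is mounted at the origin on the work surface. World frame = base frame: x ahead of the robot, y to its left, z up, the work surface at z = 0. Lengths are in m, angles in degrees, forces in N, time in s.
With the tool pointing down it reaches from about 0.225 to 0.725 m from the base axis. Payload 3.1 kg.
Tool frame: the origin (TCP) lies midway between the tips of the shut fingers; the grasp point (between the pads) lies 19 mm behind it; z points along the fingers, y is the direction in which the jaws open and shut (so a half turn about z gives the same grasp; the last joint's range is limited). The gripper opens to 85 mm and grips with 20 to 120 N. Pads are 22 mm wide; open, the fingers measure 114 mm over their backs; the gripper's body (76 mm by 85 mm) begins 54 mm behind the grasp point. The pads swing forward as they close: fully open they stand 13 mm farther back than shut.
Start: joints at [-83.411, 2.75, 5.684, 92.934, 0, 82.678], TCP at [0.126, -0.51, 0.231] pointing down, gripper open.
Joint ranges: [-166.93, 166.93], [-56.73, 111.36], [-69.38, 81.34], [-121.58, 131.49], [-85.45, 84.26], [-180, 180]. Speed limits (degrees/s): [159.86, 159.86, 180, 180, 180, 180].

### API

Orientations are given as a 3x3 rotation matrix whose columns are the frame's x, y, z axes.
In Python, from cell import manip, imaging, workorder, outline_of gives the robot as it stands.
- The arm moves only by the shell command python3 -m jog 'ROWS' [OPENING]. ROWS is text: rows parted by semicolons, each of 6 numbers parted by spaces: the shift along the tool's x, y, z in cm, then the turn, a rotation vector about the tool's x, y, z in rad. In form: tx ty tz wx wy wz; .... A call has exactly 8 rows; each row shifts and turns the commanded pose from where the row before left it, along the tool's axes as they then stand; what a row does not reach is not made up. A row lasts 1/12 s, in which the tool goes at most 41.7 mm and 7.16 degrees, less where a joint would pass 70% of its speed; a pose out of reach is approached as far as the arm can. A call is refused whole if a number of a shift passes 4.17 or a number of a turn 0.125, either way. A call with a gripper value outside its range is refused whole. OPENING is the finger opening in cm, from 0 to 8.54, set as the call begins (- or left out, the last holds). The fingers move at their own pace and stop on an object; the grip force is fixed at half the most. Time passes only in rows, so rows that do not move let the fingers close, or fill a call up. It gives the time, the measured TCP pose, the force and the opening at its end, in the units of the state.
- manip.state(): the state, without advancing time (a new reading comes with each control period).
- imaging.get_image(name): name is "side" or "top" or "wrist"; returns a dict with "image" (400x640x3 uint8, red, green, blue), "mtx" (3x3 intrinsics, pixels), "rvec" (rotation vector, rad) and "tvec" (3), from world to camera coordinates, as OpenCV has them; the wrist camera has in their place "T_tool_cam" (4x4, takes a point from camera to tool coordinates, whose origin is the TCP and whose axes are the flange's). Camera axes: x right, y down, z forward; pixel columns grow to the right and rows downward; lengths in m; the calibration is good to about 2 mm. A picture is of the moment at which its call begins: read the wrist's pose just before it. There is no depth.
- workorder.hand_in(): hands the job in, once; it reports no verdict.
Trained networks look in a picture, given as the dict that the camera call returned (one of the last four; its "shot" number tells which), for a name from the list of things; names that differ only in an ending like _2 or _b are one class to them, and where a whole thing is asked for, a point or a joint stands for the part that bears it (a point fixed in the world has none). Each returns a list of dicts, best first, with "score" (0 to 1); they miss things now and then, are a little off and sometimes report something else, mostly with a low value. They report only what shows in the picture. A call takes as long as a camera call. They do not tell look-alikes from the thing itself.
- outline_of(thing, picture): "mask" (400x640 bool, what is visible of it) and "at" ([row, column] in pixels, amid what is visible of it).
The state is a dict: "clock": time; "qpos": joint angles; "qd": joint speeds; "effort": joint torques, N m; "tcp_pos": TCP position; "eef_rot": TCP orientation; "contact_force": force on the tool from outside, world axes, zero at the start; "wrist_torque": the same for the moment, N m; "gripper_width": finger opening in m.
Only numpy, scipy, OpenCV 4.12 (cv2) and the standard library are available. Lean on these libraries where they do the work, as an engineer would, in place of code of your own. Each camera call takes 0.05 s, during which the arm holds its last target. There are 200 camera calls.

## Working session

There is one attempt and no reset: what is moved stays moved. The work goes in short steps, Python scripts to look and compute and a shell command to move; the robot and the scene stay as the last step left them, time stands still between calls to the robot, and variables do not carry over. Pictures are saved under pics/ and viewed, about 8 in all and at most 12, crops included, and the job is handed in when it is done.

```bash
mkdir -p pics; python3 - <<'E'
from cell import manip, imaging, workorder, outline_of
import cv2,numpy as np
s=manip.state();print(s['clock'],s['tcp_pos'],s['eef_rot'])
ims=[]
for n in('side','top'):
    p=imaging.get_image(n);ims.append(p['image']);cv2.imwrite(f'pics/{n}0.png',p['image'][:,:,::-1])
    np.savez(f'{n}_cal.npz',mtx=p['mtx'],rvec=p['rvec'],tvec=p['tvec'])
    for t in('bowl','full_bowl','tare_top'):
        print(n,t,[(round(d['score'],2),np.round(d['at']),int(d['mask'].sum())) for d in outline_of(t,p)])
cv2.imwrite('pics/both.png',cv2.resize(np.vstack(ims)[:,:,::-1],(800,1000))[:, :])
E
```

```text
0.0 [ 0.12613659 -0.50899447  0.23011684] [[ 9.70682029e-01  2.40367098e-01 -2.38099828e-04]
 [ 2.40366996e-01 -9.70679323e-01  2.31518395e-03]
 [ 3.25375469e-04 -2.30453880e-03 -9.99997292e-01]]
side bowl [(0.94, array([259., 281.]), 966), (0.79, array([292., 235.]), 1251), (0.61, array([229., 289.]), 724)]
side full_bowl [(0.74, array([231., 337.]), 779)]
side tare_top []
top bowl [(0.79, array([189., 194.]), 522), (0.66, array([195., 280.]), 529), (0.63, array([209., 238.]), 499), (0.39, array([207., 458.]), 98)]
top full_bowl [(0.85, array([238., 294.]), 526)]
top tare_top [(0.55, array([209., 457.]), 96)]
```

View pics/top0.png

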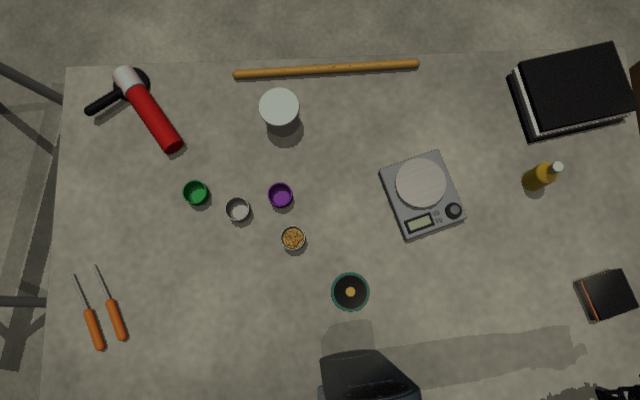

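View pics/side0.png

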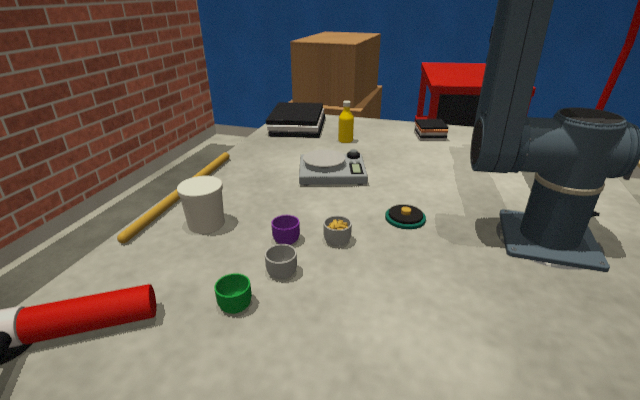

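The top picture shows four bowls: green (196,193), purple (280,195), a plain steel empty one (238,209) and one heaped with anchors (293,238). The one meant is at (238,209), steel and empty. The pan is at (421,181), the tare button at (454,211) and the display at (419,222).

```bash
cat > h.py <<'E'
import cv2,numpy as np
from scipy.optimize import least_squares
def proj(P,p): return cv2.projectPoints(np.asarray(P,float).reshape(-1,3),p['rvec'],p['tvec'],p['mtx'],None)[0].reshape(-1,2)
def ray(uv,p,z):
    R=cv2.Rodrigues(np.asarray(p['rvec'],float))[0];t=np.asarray(p['tvec'],float).ravel()
    d=R.T@np.linalg.solve(p['mtx'],[uv[0],uv[1],1.]);c=-R.T@t
    return c+d*(z-c[2])/d[2]
a=np.linspace(0,2*np.pi,60,endpoint=False)
def bowlpts(x,y,z=0):
    return np.vstack([np.c_[x+r*np.cos(a),y+r*np.sin(a),0*a+z+h] for r,h in((.022,0),(.032,.02),(.032,.05))])
def cent(poly):
    m=cv2.moments((cv2.convexHull(poly.astype(np.float32))));return np.array([m['m10'],m['m01']])/m['m00']
def mc(mask): r,c=np.nonzero(mask);return np.array([c.mean(),r.mean()])
def wristcal(p,s):
    T=np.eye(4);T[:3,:3]=s['eef_rot'];T[:3,3]=s['tcp_pos'];T=np.linalg.inv(T@p['T_tool_cam'])
    return dict(mtx=p['mtx'],rvec=cv2.Rodrigues(T[:3,:3])[0],tvec=T[:3,3],image=p['image'])
E
python3 - <<'E'
from h import *
from cell import manip, imaging, outline_of
P={n:imaging.get_image(n) for n in('top','side')}
M={}
for n,g in(('top',(238,209)),('side',(281,260))):
    for t in('bowl','full_bowl'):
        for d in outline_of(t,P[n]):
            if t=='full_bowl': M[n,t]=M.get((n,t),mc(d['mask']))
            elif np.hypot(*(np.array(d['at'])[::-1]-g))<8: M[n,t]=mc(d['mask'])
print(M)
for t in('bowl','full_bowl'):
  for ns in(('top',),('side',),('top','side')):
    x0=ray(M[ns[0],t],P[ns[0]],.025)[:2]
    r=least_squares(lambda v:np.concatenate([cent(proj(bowlpts(*v),P[n]))-M[n,t] for n in ns]),x0)
    print(t,ns,r.x.round(4),r.fun.round(1))
for c,uv in(('green',(196,193)),('purple',(280,195))): print(c,ray(uv,P['top'],.03))
im=P['top']['image'];g=cv2.cvtColor(im,cv2.COLOR_RGB2GRAY)
d=[d for d in outline_of('tare_top',P['top'])][:1]
if d: print('tare',mc(d[0]['mask']),ray(mc(d[0]['mask']),P['top'],.058))
print('panguess',ray((421,181),P['top'],.058))
R=cv2.Rodrigues(P['top']['rvec'])[0];print('cam',-R.T@np.ravel(P['top']['tvec']))
cv2.imwrite('pics/crop.png',np.hstack([cv2.resize(im[170:260,180:310],None,fx=3,fy=3,interpolation=2),cv2.resize(im[145:245,375:475],(300,270),interpolation=2)])[:,:,::-1])
E
```

```text
{('top', 'bowl'): array([237.55      , 208.69230769]), ('top', 'full_bowl'): array([292.95473251, 237.36831276]), ('side', 'bowl'): array([280.58878505, 260.49013499]), ('side', 'full_bowl'): array([337.08097166, 229.4682861 ])}
bowl ('top',) [0.5449 0.2904] [-0.  0.]
bowl ('side',) [0.5426 0.289 ] [ 0. -0.]
bowl ('top', 'side') [0.5434 0.2896] [ 0.3  0.5 -0.5  0.1]
full_bowl ('top',) [0.4654 0.1468] [-0. -0.]
full_bowl ('side',) [0.4624 0.1457] [-0.  0.]
full_bowl ('top', 'side') [0.4635 0.1462] [ 0.2  0.7 -0.5  0. ]
green [0.59157191 0.40235756 0.03      ]
purple [0.57942051 0.179878   0.03      ]
panguess [ 0.59909362 -0.18634992  0.058     ]
cam [0.3173042  0.05670816 1.2233841 ]
```

View pics/crop.png

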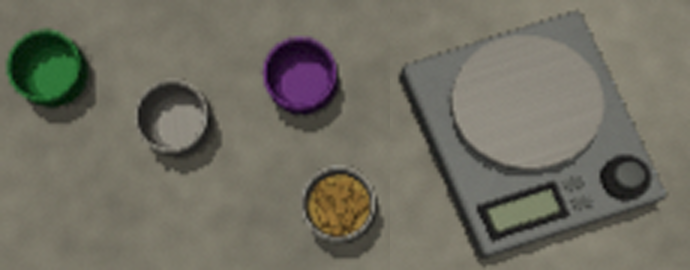

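Crop: the steel empty bowl lies between green and purple, and the full one is lower right; so the bowl meant is at world about (0.5435, 0.290). Pan centre is at pixel (420.7,182.4), button at (453.7,210.6). First I turn the wrist so the jaws lie along world x, then travel.

```bash
python3 - <<'E'
from h import *
p=dict(np.load('top_cal.npz'))
a=ray((420.7,182.4),p,.058);b=ray((453.7,210.6),p,.058);d=b-a
yaw=np.arctan2(d[1],d[0])-np.arctan2(-.055,-.095)
print('pan',a,'btn',b,np.hypot(*d[:2]),'yaw',np.degrees(yaw))
E
python3 -m jog '0 0 0 0 0 -0.125;0 0 0 0 0 -0.125;0 0 0 0 0 -0.125;0 0 0 0 0 -0.125;0 0 0 0 0 -0.125;0 0 0 0 0 -0.125;0 0 0 0 0 -0.125;0 0 0 0 0 -0.125' 8.54
python3 -m jog '0 0 0 0 0 -0.109;0 0 0 0 0 -0.109;0 0 0 0 0 -0.109;2 1 0 0 0 0;3.64 1.9 0 0 0 0;3.64 1.9 0 0 0 0;3.64 1.9 0 0 0 0;3.64 1.9 0 0 0 0'
```

```text
pan [ 0.59542281 -0.18533608  0.058     ] btn [ 0.51944561 -0.26372519  0.058     ] 0.10916678361520966 yaw 15.826566973146292
clock: 1.42
tcp_pos: [0.1262, -0.5096, 0.2313]
eef_rot: [[0.316, 0.949, 0.0], [0.949, -0.316, -0.0], [-0.0, 0.0, -1.0]]
contact_force: [0.2, 0.1, -0.4]
gripper_width: 0.0854
clock: 2.08
tcp_pos: [0.2127, -0.3426, 0.2313]
eef_rot: [[0.002, 1.0, 0.0], [1.0, -0.002, -0.0], [-0.0, 0.0, -1.0]]
contact_force: [1.3, -0.2, 0.2]
gripper_width: 0.0852
```

```bash
python3 -m jog '3.64 1.9 0 0 0 0;3.64 1.9 0 0 0 0;3.64 1.9 0 0 0 0;3.64 1.9 0 0 0 0;3.64 1.9 0 0 0 0;3.64 1.9 0 0 0 0;3.64 1.9 0 0 0 0;3.64 1.9 0 0 0 0'
python3 -m jog '3.64 1.9 0 0 0 0;3.64 1.9 0 0 0 0;3.64 1.9 0 0 0 0;3.64 1.9 0 0 0 0;3.64 1.9 0 0 0 0;3.64 1.9 0 0 0 0;2 1 0 0 0 0;0 0 0 0 0 0'
python3 - <<'E'
from h import *
from cell import manip, imaging, outline_of
s=manip.state();p=imaging.get_image('wrist');w=wristcal(p,s)
print(s['clock'],s['tcp_pos'])
for t in('bowl','full_bowl'):
  for d in outline_of(t,p):
    m=mc(d['mask']);x0=ray(m,w,.03)[:2]
    r=least_squares(lambda v:cent(proj(bowlpts(*v),w))-m,x0);print(t,round(d['score'],2),m.round(),d['mask'].sum(),r.x.round(4))
cv2.imwrite('pics/w1.png',p['image'][:,:,::-1])
E
```

```text
clock: 2.75
tcp_pos: [0.3652, -0.0511, 0.2318]
eef_rot: [[0.001, 1.0, 0.002], [1.0, -0.001, -0.001], [-0.001, 0.002, -1.0]]
contact_force: [1.3, -0.7, -0.2]
gripper_width: 0.0857
clock: 3.42
tcp_pos: [0.4901, 0.1892, 0.2302]
eef_rot: [[-0.004, 1.0, -0.0], [1.0, 0.004, 0.002], [0.002, -0.0, -1.0]]
contact_force: [-0.2, -0.6, -0.2]
gripper_width: 0.0858
3.4167 [0.49006125 0.18920517 0.23016896]
bowl 0.79 [377.  61.] 4109 [0.543  0.2912]
bowl 0.74 [402. 177.] 3451 [0.577  0.1799]
full_bowl 0.94 [294. 204.] 3025 [0.4632 0.1488]
```

View pics/w1.png

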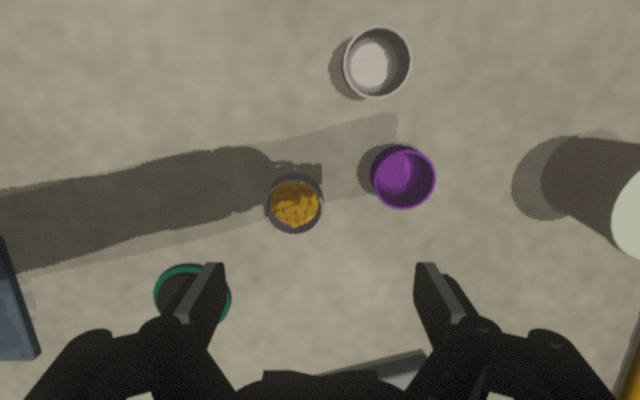

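The wrist view shows the steel empty bowl at (377,61), purple at (402,177) and the full one at (294,204). It puts the bowl at (0.543, 0.291), which agrees with the other two cameras.

```bash
python3 -m jog '2.5 1.3 0 0 0 0;2.5 1.3 0 0 0 0;2.5 1.3 0 0 0 0;2.6 1.4 0 0 0 0;0 0 3 0 0 0;0 0 3 0 0 0;0 0 3 0 0 0;0 0 2 0 0 0'
python3 -m jog '0 0 0 0 0 0;0 0 0 0 0 0;0 0 0 0 0 0;0 0 0 0 0 0;0 0 0 0 0 0;0 0 0 0 0 0;0 0 0 0 0 0;0 0 0 0 0 0'
```

```text
clock: 4.23
tcp_pos: [0.5408, 0.2841, 0.1185]
eef_rot: [[0.003, 1.0, -0.003], [1.0, -0.003, -0.002], [-0.002, -0.003, -1.0]]
contact_force: [0.2, -0.2, 0.3]
gripper_width: 0.0858
clock: 4.9
tcp_pos: [0.5423, 0.2864, 0.122]
eef_rot: [[0.001, 1.0, 0.001], [1.0, -0.001, 0.0], [0.0, 0.001, -1.0]]
contact_force: [0.3, 0.0, -0.3]
gripper_width: 0.0853
```

```bash
python3 -m jog '0.45 0.1 0 0 0 0;0 0 2 0 0 0;0 0 2 0 0 0;0 0 2 0 0 0;0 0 2 0 0 0;0 0 1.5 0 0 0;0 0 1.5 0 0 0;0 0 0 0 0 0'
python3 -m jog '0 0 0 0 0 0;0 0 0 0 0 0;0 0 0 0 0 0;0 0 0 0 0 0;0 0 0 0 0 0;0 0 0 0 0 0;0 0 0 0 0 0;0 0 0 0 0 0' 5.5
python3 -m jog '0 0 0 0 0 0;0 0 0 0 0 0;0 0 0 0 0 0;0 0 0 0 0 0;0 0 0 0 0 0;0 0 0 0 0 0;0 0 0 0 0 0;0 0 0 0 0 0' 5
```

```text
clock: 5.57
tcp_pos: [0.54, 0.2898, 0.0069]
eef_rot: [[0.001, 1.0, -0.007], [1.0, -0.001, -0.003], [-0.003, -0.007, -1.0]]
contact_force: [-0.9, -1.2, -0.7]
gripper_width: 0.0855
clock: 6.23
tcp_pos: [0.544, 0.2912, 0.0127]
eef_rot: [[0.001, 1.0, 0.002], [1.0, -0.001, 0.001], [0.001, 0.002, -1.0]]
contact_force: [0.5, 0.3, 4.1]
gripper_width: 0.0631
clock: 6.9
tcp_pos: [0.544, 0.2912, 0.0126]
eef_rot: [[0.001, 1.0, 0.002], [1.0, -0.001, 0.001], [0.001, 0.002, -1.0]]
contact_force: [0.4, -0.1, 6.8]
gripper_width: 0.0627
```

```bash
python3 -m jog '0 0 -0.5 0 0 0;0 0 -1 0 0 0;0 0 -2 0 0 0;0 0 -3 0 0 0;0 0 -3 0 0 0;0 0 -3 0 0 0;0 0 -2 0 0 0;0 0 0 0 0 0'
python3 - <<'E'
from h import *
from cell import manip, imaging, outline_of
s=manip.state();print(s['tcp_pos'],s['contact_force'],s['gripper_width'])
for n in('side','top'):
    p=imaging.get_image(n)
    for d in outline_of('bowl',p):print(n,round(d['score'],2),mc(d['mask']).round(1),int(d['mask'].sum()))
    if n=='side': cv2.imwrite('pics/lift.png',cv2.resize(p['image'][150:320,180:400],None,fx=3,fy=3)[:,:,::-1])
E
```

```text
clock: 7.57
tcp_pos: [0.5456, 0.2917, 0.1628]
eef_rot: [[0.001, 1.0, 0.009], [1.0, -0.001, 0.003], [0.003, 0.009, -1.0]]
contact_force: [2.0, 0.3, 0.8]
gripper_width: 0.0635
[0.54561334 0.29168155 0.16275571] [1.99258982 0.25799274 0.84777686] 0.06345256029358702
side 0.67 [273.3 196.6] 956
side 0.6 [285.3 228.8] 684
side 0.58 [233.  292.2] 1223
top 0.97 [280.1 194.3] 488
top 0.5 [234.1 198.8] 227
top 0.41 [454.  209.4] 101
```

View pics/lift.png

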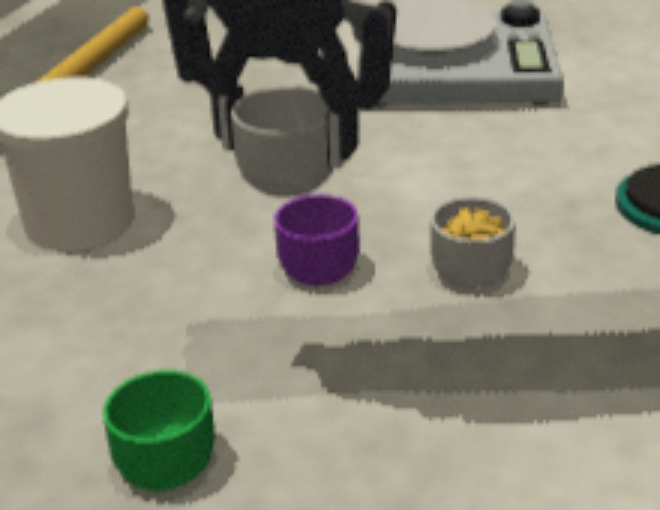

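The side view shows the bowl held upright between the fingers at crop (285,140), with the full, purple and green bowls unmoved. I carry it over to the pan.

```bash
python3 -m jog '-1.5 0.2 0 0 0 0;-2.7 0.3 0 0 0 0;-3.5 0.35 0 0 0 0;-3.5 0.35 0 0 0 0;-3.5 0.35 0 0 0 0;-3.5 0.35 0 0 0 0;-3.5 0.35 0 0 0 0;-3.5 0.35 0 0 0 0'
python3 -m jog '-3.5 0.35 0 0 0 0;-3.5 0.35 0 0 0 0;-3.5 0.35 0 0 0 0;-3.5 0.35 0 0 0 0;-3.5 0.35 0 0 0 0;-2.7 0.3 0 0 0 0;-1.5 0.2 0 0 0 0;-0.7 0.1 0 0 0 0'
python3 -m jog '0 0 0 0 0 0;0 0 0 0 0 0;0 0 0 0 0 0;0 0 0 0 0 0;0 0 0 0 0 0;0 0 0 0 0 0;0 0 0 0 0 0;0 0 0 0 0 0'
python3 - <<'E'
from h import *
from cell import manip, imaging, outline_of
s=manip.state();print(s['tcp_pos'])
p=imaging.get_image('top');t=p['tvec'];top=p
cv2.imwrite('pics/t2.png',np.vstack([cv2.resize(p['image'][130:250,360:490],None,fx=4,fy=4),])[:,:,::-1])
q=imaging.get_image('side')
for d in outline_of('bowl',q):
    m=mc(d['mask']);print(m,d['mask'].sum(),round(d['score'],2))
print('bowl model at tcp-.0126 proj side',cent(proj(bowlpts(s['tcp_pos'][0],s['tcp_pos'][1],s['tcp_pos'][2]-.0126),q)))
cv2.imwrite('pics/s2.png',cv2.resize(q['image'][90:200,270:400],None,fx=5,fy=5)[:,:,::-1])
E
```

```text
clock: 8.43
tcp_pos: [0.567, 0.0363, 0.1539]
eef_rot: [[0.001, 1.0, -0.004], [1.0, -0.001, -0.0], [-0.0, -0.004, -1.0]]
contact_force: [1.1, -0.2, -2.2]
gripper_width: 0.0627
clock: 9.1
tcp_pos: [0.5906, -0.1878, 0.154]
eef_rot: [[0.004, 1.0, -0.004], [1.0, -0.004, 0.001], [0.001, -0.004, -1.0]]
contact_force: [-0.0, 0.7, -1.2]
gripper_width: 0.0635
clock: 9.77
tcp_pos: [0.5921, -0.1849, 0.1565]
eef_rot: [[0.0, 1.0, 0.0], [1.0, -0.0, -0.0], [-0.0, 0.0, -1.0]]
contact_force: [-0.3, -0.1, -1.5]
gripper_width: 0.0632
[ 0.59210673 -0.1849231   0.15646381]
[285.14227086 228.72777018] 731 0.92
[324.1195122  120.27073171] 410 0.8
[232.69302721 292.3579932 ] 1176 0.74
bowl model at tcp-.0126 proj side [323.95639777 120.9777719 ]
```

View pics/s2.png

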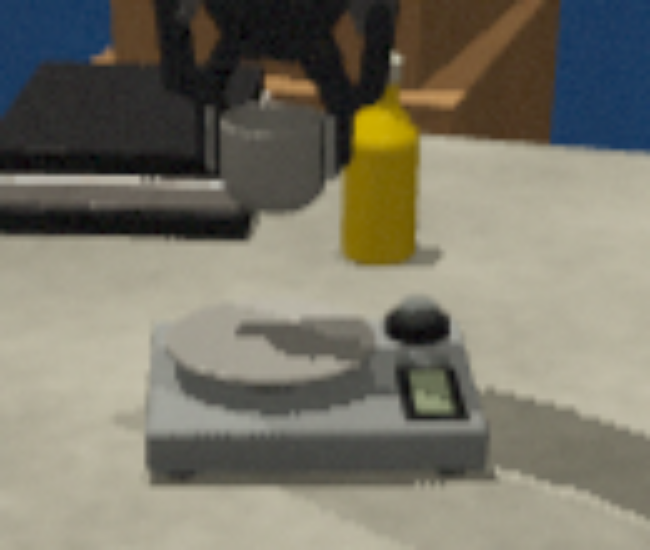

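```bash
python3 - <<'E'
from h import *
p=dict(np.load('side_cal.npz'));print(ray((323.9,159),p,.058),proj([.5954,-.1853,.058],p),proj([.5194,-.2637,.058],p))
E
python3 -m jog '0 0.3 1 0 0 0;0 0 1.5 0 0 0;0 0 1.5 0 0 0;0 0 1.5 0 0 0;0 0 1 0 0 0;0 0 0.5 0 0 0;0 0 0 0 0 0;0 0 0 0 0 0'
```

```text
[ 0.58828828 -0.1719871   0.058     ] [[322.91194814 157.08479336]] [[352.96983897 150.42768997]]
clock: 10.58
tcp_pos: [0.595, -0.1854, 0.0862]
eef_rot: [[0.001, 1.0, -0.0], [1.0, -0.001, 0.0], [0.0, -0.0, -1.0]]
contact_force: [1.3, 0.4, -1.3]
gripper_width: 0.0631
```

```bash
python3 -m jog '0 0 0.4 0 0 0;0 0 0.4 0 0 0;0 0 0.3 0 0 0;0 0 0.2 0 0 0;0 0 0.1 0 0 0;0 0 0 0 0 0;0 0 0 0 0 0;0 0 0 0 0 0'
python3 -m jog '0 0 0.1 0 0 0;0 0 0 0 0 0;0 0 0 0 0 0;0 0 0 0 0 0;0 0 0 0 0 0;0 0 0 0 0 0;0 0 0 0 0 0;0 0 0 0 0 0'
```

```text
clock: 11.25
tcp_pos: [0.5952, -0.1854, 0.0725]
eef_rot: [[0.001, 1.0, 0.0], [1.0, -0.001, -0.0], [-0.0, 0.0, -1.0]]
contact_force: [-1.3, 1.1, -1.6]
gripper_width: 0.063
clock: 11.92
tcp_pos: [0.5951, -0.1853, 0.0714]
eef_rot: [[0.001, 1.0, 0.0], [1.0, -0.001, -0.0], [-0.0, 0.0, -1.0]]
contact_force: [0.1, -0.1, -0.8]
gripper_width: 0.0633
```

```bash
python3 -m jog '0 0 0.05 0 0 0;0 0 0 0 0 0;0 0 0 0 0 0;0 0 0 0 0 0;0 0 0.05 0 0 0;0 0 0 0 0 0;0 0 0 0 0 0;0 0 0 0 0 0'
```

```text
clock: 12.58
tcp_pos: [0.5951, -0.1854, 0.0707]
eef_rot: [[0.001, 1.0, 0.0], [1.0, -0.001, -0.0], [-0.0, 0.0, -1.0]]
contact_force: [-1.5, 0.6, 0.5]
gripper_width: 0.0631
```

```bash
python3 -m jog '0 0 0.05 0 0 0;0 0 0 0 0 0;0 0 0 0 0 0;0 0 0 0 0 0;0 0 0 0 0 0;0 0 0 0 0 0;0 0 0 0 0 0;0 0 0 0 0 0'
```

```text
clock: 13.25
tcp_pos: [0.5951, -0.1854, 0.0706]
eef_rot: [[0.001, 1.0, 0.0], [1.0, -0.001, -0.0], [-0.0, 0.0, -1.0]]
contact_force: [-3.0, 2.2, 5.8]
gripper_width: 0.0636
```

Contact is clear (5.8 N), so I release, retreat upward and look.

```bash
python3 -m jog '0 0 0 0 0 0;0 0 0 0 0 0;0 0 0 0 0 0;0 0 0 0 0 0;0 0 0 0 0 0;0 0 0 0 0 0;0 0 0 0 0 0;0 0 0 0 0 0' 8.54
python3 -m jog '0 0 -0.5 0 0 0;0 0 -1 0 0 0;0 0 -2 0 0 0;0 0 -2.5 0 0 0;0 0 -3 0 0 0;-3 -1.5 -2 0 0 0;-3 -1.5 0 0 0 0;-2 -1 0 0 0 0'
python3 -m jog '-3 -3 0 0 0 0;-3 -3 0 0 0 0;0 -3 0 0 0 0;0 -3 0 0 0 0;0 0 0 0 0 0;0 0 0 0 0 0;0 0 0 0 0 0;0 0 0 0 0 0'
python3 - <<'E'
from h import *
from cell import manip, imaging, outline_of
s=manip.state();print(s['tcp_pos'])
p=imaging.get_image('top')
for t in('bowl','tare_top'):
  for d in outline_of(t,p):
    m=mc(d['mask']);x0=ray(m,p,.08)[:2]
    r=least_squares(lambda v:cent(proj(bowlpts(*v,.058),p))-m,x0).x if t=='bowl' else ray(m,p,.058);print(t,m.round(1),int(d['mask'].sum()),round(d['score'],2),r.round(4))
a_=p['image'].copy()
s=manip.state();w=imaging.get_image('wrist');W=wristcal(w,s)
for t in('bowl','tare_top'):
  for d in outline_of(t,w):
    m=mc(d['mask']);x0=ray(m,W,.08)[:2]
    r=least_squares(lambda v:cent(proj(bowlpts(*v,.058),W))-m,x0).x if t=='bowl' else ray(m,W,.058);print('w',t,m.round(1),int(d['mask'].sum()),round(d['score'],2),r.round(4))
cv2.imwrite('pics/w3.png',np.vstack([np.hstack([cv2.resize(a_[140:250,370:480],(300,300)),np.zeros((300,340,3),np.uint8)]),cv2.resize(w['image'],(640,300) if 0 else (480,300))if 0 else w['image'][:300]])[:,:,::-1])
E
```

```text
clock: 13.92
tcp_pos: [0.595, -0.1854, 0.0697]
eef_rot: [[0.001, 1.0, -0.0], [1.0, -0.001, 0.0], [0.0, -0.0, -1.0]]
contact_force: [-0.0, 0.1, -0.2]
gripper_width: 0.0851
clock: 14.58
tcp_pos: [0.5557, -0.2681, 0.1844]
eef_rot: [[0.001, 1.0, 0.006], [1.0, -0.001, -0.005], [-0.005, 0.006, -1.0]]
contact_force: [-0.0, 0.7, 0.4]
gripper_width: 0.0854
clock: 15.25
tcp_pos: [0.4373, -0.3244, 0.1808]
eef_rot: [[0.0, 1.0, 0.002], [1.0, -0.0, -0.001], [-0.001, 0.002, -1.0]]
contact_force: [-0.2, -0.2, -0.7]
gripper_width: 0.0854
[ 0.43728082 -0.32436361  0.18082262]
bowl [195.5 192.1] 546 0.96 [0.5794 0.3849]
bowl [423.9 178.2] 563 0.9 [ 0.5972 -0.1864]
bowl [280.4 194.5] 517 0.74 [0.5666 0.1721]
tare_top [454.2 209.4] 82 0.62 [ 0.5225 -0.2652  0.058 ]
w bowl [571.   19.9] 5033 0.68 [ 0.5899 -0.2053]
w tare_top [424.5 116.8] 896 0.68 [ 0.5197 -0.2649  0.058 ]
```

View pics/w3.png

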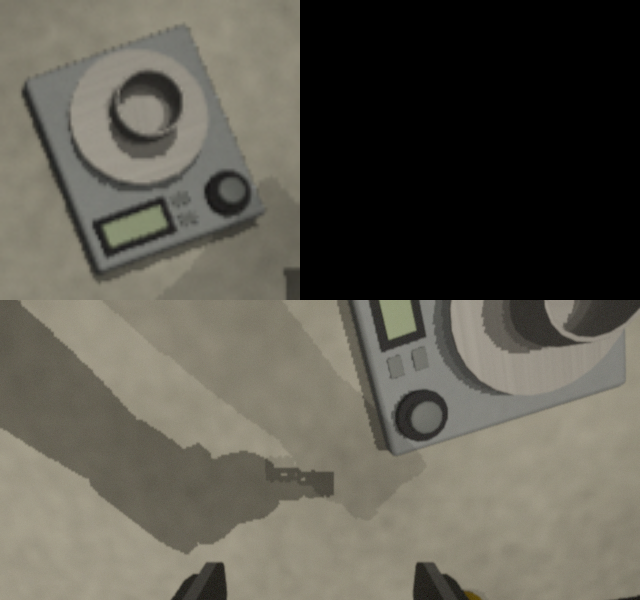

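The bowl stands upright in the middle of the pan: top view gives (0.597,-0.186), against the pan's (0.595,-0.185). In the wrist half of the picture the round button is at (424,416), so about (0.520,-0.2645). I close the fingers and go above it.

```bash
python3 -m jog '1.5 2.1 0 0 0 0;1.5 2.1 0 0 0 0;1.5 2.1 0 0 0 0;1.5 2 0 0 0 0;0 0 0 0 0 0;0 0 0 0 0 0;0 0 0 0 0 0;0 0 0 0 0 0' 0
python3 -m jog '0 0 1.5 0 0 0;0 0 2.5 0 0 0;0 0 2.5 0 0 0;0 0 2 0 0 0;0 0 1 0 0 0;0 0 0 0 0 0;0 0 0 0 0 0;0 0 0 0 0 0'
python3 - <<'E'
from h import *
from cell import manip, imaging
s=manip.state();print(s['tcp_pos'],s['gripper_width'])
p=imaging.get_image('side');q=imaging.get_image('wrist')
print('btn side',proj([.52,-.2645,.058],p),'tcp',proj(s['tcp_pos'],p))
cv2.imwrite('pics/b.png',np.hstack([cv2.resize(p['image'][100:200,290:400],(440,400)),q['image'][:,140:500]])[:,:,::-1])
E
```

```text
clock: 16.22
tcp_pos: [0.5184, -0.2648, 0.1798]
eef_rot: [[0.002, 1.0, -0.001], [1.0, -0.002, -0.0], [-0.0, -0.001, -1.0]]
contact_force: [-0.4, -0.1, -0.4]
gripper_width: -0.0001
clock: 16.88
tcp_pos: [0.5197, -0.2652, 0.0866]
eef_rot: [[0.002, 1.0, 0.002], [1.0, -0.002, -0.002], [-0.002, 0.002, -1.0]]
contact_force: [-0.2, 0.1, -0.4]
gripper_width: -0.0001
[ 0.5197424  -0.26516573  0.08664181] -0.00011707294659038697
btn side [[352.84081296 150.31662172]] tcp [[353.31419932 141.71354012]]
```

View pics/b.png

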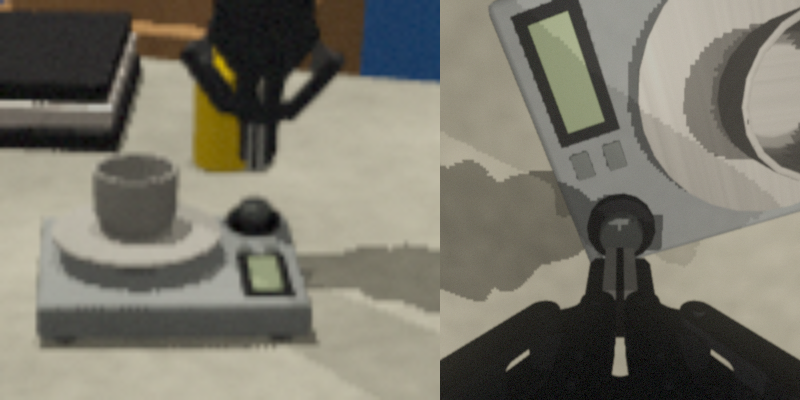

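The fingertips are shut directly over the button: side crop tip (257,165), button (255,215). The bowl stands upright. I go down in small steps.

```bash
python3 -m jog '0 0 0.8 0 0 0;0 0 0.8 0 0 0;0 0 0.6 0 0 0;0 0 0.2 0 0 0;0 0 0 0 0 0;0 0 0 0 0 0;0 0 0 0 0 0;0 0 0 0 0 0'
python3 -m jog '0 0 0.15 0 0 0;0 0 0.15 0 0 0;0 0 0.1 0 0 0;0 0 0.1 0 0 0;0 0 0 0 0 0;0 0 0 0 0 0;0 0 0 0 0 0;0 0 0 0 0 0'
```

```text
clock: 17.65
tcp_pos: [0.5193, -0.2644, 0.0612]
eef_rot: [[0.001, 1.0, 0.001], [1.0, -0.001, -0.0], [-0.0, 0.001, -1.0]]
contact_force: [-0.3, -0.7, -0.3]
gripper_width: 0.0001
clock: 18.32
tcp_pos: [0.5193, -0.2644, 0.0561]
eef_rot: [[0.001, 1.0, 0.001], [1.0, -0.001, -0.0], [-0.0, 0.001, -1.0]]
contact_force: [0.6, 0.2, 2.2]
gripper_width: -0.0004
```

```bash
python3 -m jog '0 0 0.1 0 0 0;0 0 0.1 0 0 0;0 0 0.1 0 0 0;0 0 0.1 0 0 0;0 0 0 0 0 0;0 0 0 0 0 0;0 0 0 0 0 0;0 0 0 0 0 0'
```

```text
clock: 18.98
tcp_pos: [0.5193, -0.2644, 0.0521]
eef_rot: [[0.001, 1.0, 0.001], [1.0, -0.001, -0.0], [-0.0, 0.001, -1.0]]
contact_force: [0.4, -0.3, 4.0]
gripper_width: -0.0004
```

```bash
python3 -m jog '0 0 0.05 0 0 0;0 0 0.05 0 0 0;0 0 0 0 0 0;0 0 0 0 0 0;0 0 0 0 0 0;0 0 0 0 0 0;0 0 0 0 0 0;0 0 0 0 0 0'
```

```text
clock: 19.65
tcp_pos: [0.5193, -0.2644, 0.052]
eef_rot: [[0.001, 1.0, 0.001], [1.0, -0.001, -0.001], [-0.001, 0.001, -1.0]]
contact_force: [-0.2, -0.5, 7.8]
gripper_width: -0.0001
```

The tip stopped at 0.052 while the force rose to 7.8 N, so the button is at its stop. I retreat and check.

```bash
python3 -m jog '0 0 -0.3 0 0 0;0 0 -0.5 0 0 0;0 0 -1 0 0 0;0 0 -2 0 0 0;0 0 -3 0 0 0;0 0 -3 0 0 0;0 0 -2 0 0 0;0 0 0 0 0 0'
python3 -m jog '-3 -2 0 0 0 0;-3 -2 0 0 0 0;-3 -2 0 0 0 0;-2 -2 0 0 0 0;0 0 0 0 0 0;0 0 0 0 0 0;0 0 0 0 0 0;0 0 0 0 0 0'
python3 - <<'E'
from h import *
from cell import manip, imaging, outline_of
p=imaging.get_image('top');q=imaging.get_image('side')
for t in('bowl','full_bowl'):
  for d in outline_of(t,p):
    m=mc(d['mask']);z=.058 if m[0]>400 else 0
    print(t,m.round(1),round(d['score'],2),least_squares(lambda v:cent(proj(bowlpts(*v,z),p))-m,ray(m,p,.08)[:2]).x.round(4))
cv2.imwrite('pics/end.png',np.hstack([cv2.resize(q['image'][100:200,290:400],(440,400)),cv2.resize(p['image'][140:240,370:460],(360,400))])[:,:,::-1])
E
```

```text
clock: 20.32
tcp_pos: [0.5208, -0.2654, 0.1747]
eef_rot: [[0.001, 1.0, 0.006], [1.0, -0.001, -0.004], [-0.004, 0.006, -1.0]]
contact_force: [0.9, -0.3, 0.2]
gripper_width: -0.0001
clock: 20.98
tcp_pos: [0.4392, -0.3729, 0.1682]
eef_rot: [[-0.0, 1.0, -0.001], [1.0, 0.0, 0.001], [0.001, -0.001, -1.0]]
contact_force: [-0.4, -0.5, 0.2]
gripper_width: 0.0
bowl [195.8 191.8] 0.91 [0.5936 0.4012]
bowl [423.9 177.8] 0.64 [ 0.5984 -0.1865]
bowl [280.  194.8] 0.59 [0.5786 0.1793]
full_bowl [292.4 237.7] 0.58 [0.4647 0.1482]
```

View pics/end.png

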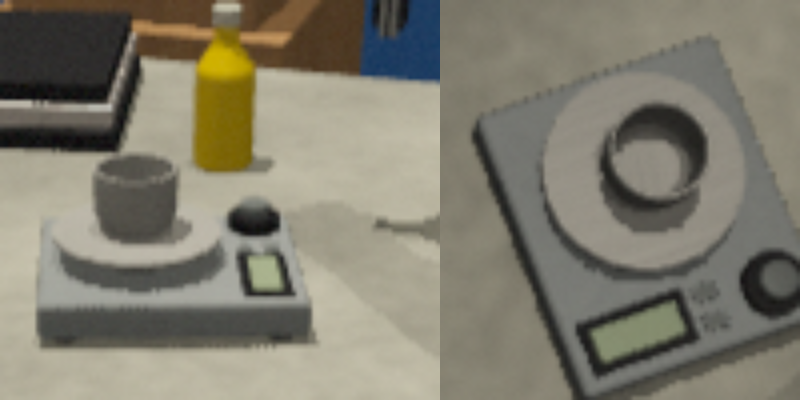

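The bowl is upright mid-pan (side crop 135,198; top crop 656,155), the button is up again, and the arm is clear.

```bash
python3 -c "
from cell import workorder;print(workorder.hand_in())"
```

```text
the job is handed in; nothing more can be done
None
```

I set the empty steel bowl down upright in the middle of the pan and let go of it. Then I pressed the tare button to its stop, let it come back up, and handed the job in at about 21 s with the arm clear.

- **Bowl position:** the last top view puts it at (0.598, -0.187), against a measured pan centre of (0.595, -0.185), so within about 3 mm. It went down slowly, to about 6 N of contact, before I released it.
- **Button:** the tip stopped at z = 0.052 m, 6 mm below the button's rest height of about 58 mm, while the force rose to 7.8 N. That is above the 4 N needed for fully down. The button's travel itself has no readout. That it came back up is judged from the last pictures alone.
- **Other bowls:** the full bowl is where it was, within 2 mm. The green and purple ones were not touched.
- **Disagreements:** one rough side-view reading of the pan centre was off by about 15 mm. I discarded it because only about 2 pixels of foreshortening separated it from the top view. One wrist reading of the placed bowl was also off, because the bowl was cut by the image edge.

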